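# Catch, tug and turn over the rivet carrier

## Robot

A 6-joint arm with a two-finger parallel gripper is mounted at the origin on a cart in front of the work surface, level with it; the furniture and walls round the work are solid. World frame = base frame: x ahead of the robot, y to its left, z up, the work surface at z = 0. Lengths are in m, angles in rad, forces in N, time in s.
With the tool pointing down it reaches from about 0.225 to 0.875 m from the base axis. Payload 3.4 kg.
Tool frame: the origin (TCP) lies midway between the tips of the shut fingers; the grasp point (between the pads) lies 19 mm behind it; z points along the fingers, y is the line along which they close (so a half turn about z gives the same grasp; the last joint's range is limited). The gripper opens to 85 mm and grips with 20 to 120 N. Pads are 22 mm wide; open, the fingers measure 114 mm over their backs; the gripper's body (76 mm by 85 mm) begins 54 mm behind the grasp point. The pads swing forward as they close: fully open they stand 13 mm farther back than shut.
Start: joints at [1.057, 0.276, 1.505, -0, 1.361, -0.121], TCP at [0.22, 0.531, 0.203] pointing down, gripper open.
Joint ranges: [-2.89, 2.89], [-0.75, 2.08], [0.22, 2.7], [-1.18, 4.32], [0.11, 2.71], [-2.7, 2.7]. Speed limits (rad/s): [2.57, 2.57, 3.14, 3.14, 3.14, 3.14].

## Interface

Orientations are given as a unit quaternion [w, x, y, z].
In Python, from rig import * gives the robot as it stands.
- The arm moves only by the tool apply_moves, never from a script. Its argument "steps" is one flat list of numbers, 4 for each row, row after row: the shift along the world's x, y, z in cm, then the turn about the world's z in degrees. A call has 1 to 8 rows; each row is the pose to reach, as a shift and turn from the pose commanded when the call began; what a row does not reach only later rows make up. A row lasts 1/12 s, in which the tool goes at most 41.7 mm and 7.16 degrees, less where a joint would pass 70% of its speed; a pose out of reach is approached as far as the arm can. A call with a gripper value outside its range is refused whole. "jaw" is the closure in counts, from 0 (fully open) to 255 (shut), set as the call begins (left out, the last holds). The fingers move at their own pace and stop on an object; "newtons" is the grip in N (left out, the last holds). Time passes only in rows, so rows that repeat a pose let the fingers close. It gives the time, the measured TCP pose, the force, the opening and the grip force at its end, in the units of the state.
- get_state(): the state, without advancing time (a new reading comes with each control period).
- get_image(name): name is "scene" or "top" or "wrist"; returns the picture (480x640x3 uint8, red, green, blue); there is no depth.
- calibration(name): a dict with "fx", "fy", "cx", "cy" (pixels), "k1" (the pictures are not rectified: a ray, as slopes to the right and down, at radius r is drawn at 1 + k1 r^2 times it, then the intrinsics apply), "xyz" and "rotation" of the camera in the world. Camera axes: x right, y up, looking along -z (the intrinsics and any distortion apply to the point x, -y, -z); pixel columns grow to the right and rows downward; lengths in m; the calibration is good to about 2 mm. A picture is of the moment at which its call begins: read the wrist's pose just before it. calibration takes no time and is no camera call; for the wrist camera it gives the pose at the moment of the call.
- sign_off(): hands the job in; it is judged then, once.
The state is a dict: "clock": time; "qpos": joint angles; "qd": joint speeds; "effort": joint torques, N m; "position": TCP position; "ee_rot": TCP orientation; "contact_force": force on the tool from outside, world axes, zero at the start; "moment": the same for the moment, N m; "width": finger opening in m; "gripper_force": force on a finger pad.
Only numpy, scipy, OpenCV 4.12 (cv2) and the standard library are available. Lean on these libraries where they do the work, as an engineer would, in place of code of your own. Each camera call takes 0.05 s, during which the arm holds its last target. There are 200 camera calls.

## Task

Press the loose rivet carrier down into its pocket in the swing frame until both sprung catches snap over it, then give it a short firm tug straight up by its knob, without letting it out, to be sure that both catches hold. Only then swing the frame right over by its bar so that it lies upside down on the rests at the other side, letting it down gently (never letting it drop), and let go; leave the carrier caught in it, and leave the tools round about where they are.

Things in the scene. Friction and masses are not known exactly. Their poses are not given: they have to be found in the camera images.
- jig: Turn-over jig screwed to the bench: dark steel plate 176 x 310 x 8 mm, two grey hinge posts 85 mm tall, rest pillars. Origin: centre of the plate's underside. The frame's hinge axis runs along the jig's x axis, 75 mm above the origin; the frame starts on the jig's -y side (robot's right) and ends on its +y side.
- swing_frame (a joint): Aluminium swing frame 120 x 120 mm, 0.9 kg, from 10 mm below to 16 mm above the hinge plane, 20 to 140 mm from the axis. 0 = lying level on the jig's -y side (start), 3.14 = turned over on the +y side; end stops at both. The hinge is stiff (0.6 N m), but the frame still falls if let go while it leans over. Lifting it by the bar takes about 8 N.
- bar (a point): Middle of the frame's round steel bar, 12 mm thick, 120 mm long, parallel to the hinge axis, 185 mm from it and level with it. Arms join its ends to the frame; the free gap between is 39 mm from bar to frame, 96 mm along the bar. It is fixed to the frame but can turn in the fingers. Axes: the jig's at frame 0, turning with the frame.
- seat (a point): Where the carrier's origin lies when it is fully down in the frame's pocket (96 x 96 mm, 22 mm deep); 80 mm from the hinge axis and 69 mm above the bench at frame 0. Its z axis points out of the pocket's mouth (up at the start) and turns with the frame.
- carrier: Loose dark steel carrier, 0.2 to 0.42 kg. Origin: centre of underside. Flange 93 x 93 x 5 mm, block 66 x 85 mm up to z 20 mm, neck 16 mm thick to 28 mm, round knob 24 mm thick from 28 to 52 mm. Starts in the pocket's mouth on the catches' noses, about 16 mm above the seat. Pressed at the knob with about 5 to 10 N it snaps down; caught, it has 2 mm play. It may start a degree off level.
- catch_near: Sprung steel catch in the frame's rail on the jig's -x side, 50 mm long; nose sloped above, flat below, 5 mm over the carrier's flange; gives way outwards, springs back by itself. Origin: middle of the nose's lower edge, 7 mm above the seat. In the tug 3 to 6 N on each catch, beyond the carrier's weight, is right; about 16 N in all would lift the frame.
- catch_far: The same catch in the opposite rail, on the jig's +x side.
- hammer_ball: Ball-peen hammer lying at the back, a bystander, 92 x 312 x 33 mm; origin under its middle.
- punch_3: Steel punch lying to the left, a bystander, 14 x 140 x 14 mm; origin under its middle.
- pliers: Pliers lying to the right, a bystander, 63 x 178 x 12 mm; origin under their middle.
- steel_strip_1: Steel offcut lying behind the jig, a bystander, 20 x 100 x 8 mm; origin under its middle.
- paste_pot: Small white pot with a lid, standing at the back, a bystander, 52 mm wide, 68 mm tall; origin under its middle.
Not all that is in view belongs to the job. What is shaped like the carrier but red is not meant.

How it is judged:
By the outcome, as a careful person would: the job done as asked, in the order asked, and still so for the second after the job is handed in, with the robot touching nothing.
It also fails if it takes over 58 s, if anything falls off the work surface, if the arm or the gripper's body presses on something with over 40 N, if the wrist force passes 120 N, or if a joint passes its speed limit or range.

## Working session

There is one attempt and no reset: what is moved stays moved. The work goes in short steps, Python scripts to look and compute and a tool call to move; the robot and the scene stay as the last step left them, time stands still between calls to the robot, and variables do not carry over. Pictures are saved under pics/ and viewed, at most 10 in all, crops included, and the job is handed in when it is done.

Besides the shell and the picture viewer there is one more tool, called after "Request:" as name(argument=value, ...), one argument or row to a line, values as JSON. apply_moves: Moves the arm, as the interface text tells. Its arguments: {"type":"object","properties":{"steps":{"type":"array","items":{"type":"number"}},"jaw":{"type":"number"},"newtons":{"type":"number"}},"required":["steps"]}

```bash
ls; mkdir -p pics
cat > h.py <<'E'
from rig import *
import numpy as np, cv2
def snap(name,fn):
    c=calibration(name); im=get_image(name); cv2.imwrite('pics/'+fn,im[:,:,::-1]); return c,im
def ray(c,u,v):
    a=np.array([(u-c['cx'])/c['fx'],(v-c['cy'])/c['fy']]); p=a.copy()
    for _ in range(30): p=a/(1+c['k1']*(p@p))
    d=np.array([p[0],-p[1],-1.0]); return np.array(c['rotation']).reshape(3,3)@d
def at_z(c,u,v,z):
    d=ray(c,u,v); o=np.array(c['xyz']); return o+d*(z-o[2])/d[2]
def proj(c,P):
    R=np.array(c['rotation']).reshape(3,3); q=R.T@(np.array(P)-np.array(c['xyz']))
    p=np.array([q[0],-q[1]])/-q[2]; p=p*(1+c['k1']*(p@p)); return np.array([c['fx']*p[0]+c['cx'],c['fy']*p[1]+c['cy']])
E
python3 - <<'E'
from h import *
for n in('top','scene'):
    c,im=snap(n,n+'0.png'); print(n,c)
print(get_state())
E
```

```text
pics
top {'fx': 471.05237664178173, 'fy': 471.05237664178173, 'cx': 318.24728888535174, 'cy': 238.95015645504313, 'k1': 0.025245256254423885, 'xyz': array([0.38722369, 0.05445886, 1.13703987]), 'rotation': array([ 0.71165055,  0.05567252, -0.05127923, -0.69844435])}
scene {'fx': 461.22274865355564, 'fy': 461.22274865355564, 'cx': 316.5377600884198, 'cy': 240.27519864369768, 'k1': -0.004124120007011804, 'xyz': array([ 0.07316877, -0.70973159,  0.55569561]), 'rotation': array([ 0.82022326,  0.50649171, -0.13793076, -0.22732149])}
{'clock': 0.1, 'qpos': array([ 1.05700238e+00,  2.76543777e-01,  1.50597970e+00,  2.74084321e-05,
        1.36071595e+00, -1.20980897e-01]), 'qd': array([-0.00028812, -0.00111345, -0.00275458,  0.00101916,  0.00059476,
        0.00102644]), 'effort': array([ 1.57726245e-03, -4.17701304e+01, -2.46404082e+01,  4.36584912e-05,
        5.75094775e-03,  3.01606804e-05]), 'position': array([0.21983765, 0.53076729, 0.20193009]), 'ee_rot': array([-2.69699376e-04,  1.95148957e-01,  9.80773270e-01, -7.78082881e-04]), 'contact_force': array([ 0.61238953, -0.05302668, -0.30378489]), 'moment': array([-0.07062396, -0.02281565,  0.02091965]), 'gripper_force': 0.0, 'width': 0.08538490784930586}
```

View pics/top0.png

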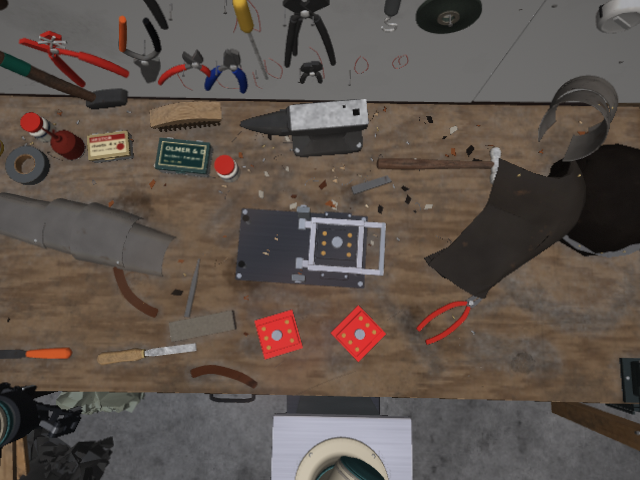

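View pics/scene0.png

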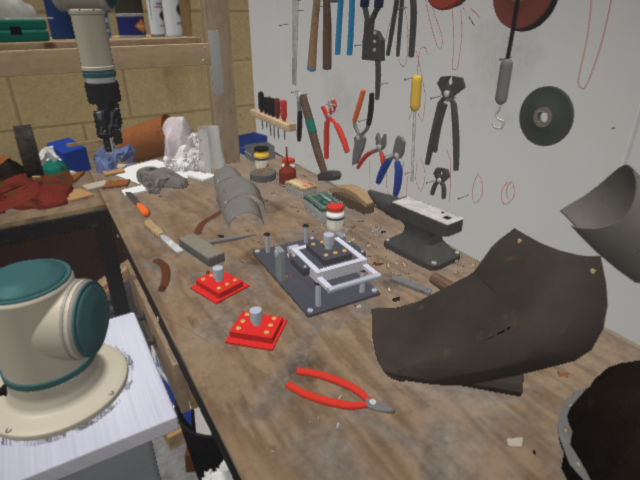

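The top view shows these candidates: the dark carrier in the swing frame with its knob at about (337,242), and two red look-alikes at (277,335) and (360,334). I choose the one at (337,242). The bar is on the frame's right side at about (382,248). I'll check it in a close crop.

```bash
cat >> h.py <<'E'
from scipy.spatial.transform import Rotation as Rn
_cal=calibration
def calibration(n):
    c=dict(_cal(n)); w,x,y,z=c['rotation']; c['rotation']=Rn.from_quat([x,y,z,w]).as_matrix(); return c
E
python3 - <<'E'
from h import *
im=cv2.imread('pics/top0.png')[195:300,225:400]
cv2.imwrite('pics/crop1.png',cv2.resize(im,None,fx=4.5,fy=4.5,interpolation=cv2.INTER_CUBIC))
E
```

```text
(no output)
```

View pics/crop1.png

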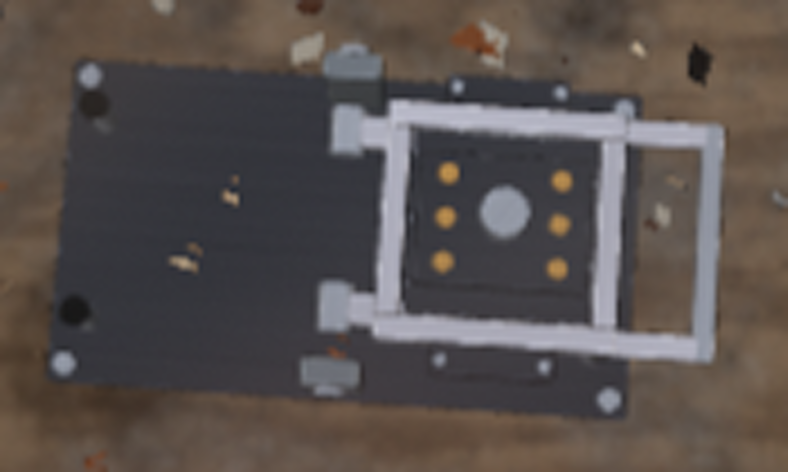

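The crop confirms the dark carrier with the grey knob at (504,212) in crop pixels. The bar runs from (712,128) to (703,360), and the plate corners are clear.

Run:
```python
from h import *
from scipy.optimize import least_squares
c=calibration('top'); f=lambda x,y:(225+x/4.5,195+y/4.5)
L=[(.155,.088),(.155,-.088)]
# jig +y is image left, +x is image up
obs=[((.088,.155,.008),(78,62)),((.088,-.155,.008),(640,97)),((-.088,-.155,.008),(627,417)),((-.088,.155,.008),(50,382)),((.06,-.185,.081),(712,128)),((-.06,-.185,.081),(703,360)),((0,-.08,.137),(504,212))]
def w(p,q):
    s,k=np.sin(p[2]),np.cos(p[2]); return np.array([p[0]+k*q[0]-s*q[1],p[1]+s*q[0]+k*q[1],q[2]])
r=least_squares(lambda p:np.concatenate([proj(c,w(p,q))-f(*u) for q,u in obs]),[.4,.05,0])
p=r.x; print('jig',p,np.degrees(p[2]),'res',r.fun.round(1))
for q,u in obs: print(q,w(p,q).round(4),at_z(c,*f(*u),q[2]).round(4))
print('bar',w(p,(0,-.185,.075)))
s=get_state(); w_,x,y,z=s['ee_rot']; print(Rn.from_quat([x,y,z,w_]).as_matrix().round(3))
# knob in scene image
cs=calibration('scene'); print(proj(cs,w(p,(0,-.08,.137))),proj(cs,w(p,(0,-.185,.075))))
```

```text
jig [ 0.53687156  0.10156828 -0.044319  ] -2.5392917917451125 res [-0.8 -0.4  0.8 -0.4  0.2  0.8 -1.1  0.4  0.6 -0.8  0.3  0.2  0.1  0.1]
(0.088, 0.155, 0.008) [0.6317 0.2525 0.008 ] [0.6307 0.2504 0.008 ]
(0.088, -0.155, 0.008) [ 0.6179 -0.0572  0.008 ] [ 0.6169 -0.0553  0.008 ]
(-0.088, -0.155, 0.008) [ 0.4421 -0.0494  0.008 ] [ 0.4439 -0.049   0.008 ]
(-0.088, 0.155, 0.008) [0.4558 0.2603 0.008 ] [0.4567 0.2577 0.008 ]
(0.06, -0.185, 0.081) [ 0.5886 -0.0859  0.081 ] [ 0.5867 -0.0846  0.081 ]
(-0.06, -0.185, 0.081) [ 0.4687 -0.0806  0.081 ] [ 0.4692 -0.0799  0.081 ]
(0, -0.08, 0.137) [0.5333 0.0216 0.137 ] [0.5336 0.0218 0.137 ]
bar [ 0.52867523 -0.08325007  0.075     ]
[[-0.924  0.383 -0.001]
 [ 0.383  0.924 -0.001]
 [ 0.    -0.002 -1.   ]]
[327.03327913 233.68827491] [353.16412072 282.58173119]
```

Request:
apply_moves(
  steps=[2,-3.2,0.2,3,4,-6.4,0.2,6,6,-9.6,0.2,9,8,-12.8,0.2,12,10,-16,0.2,15,12,-19.2,0.2,18,14,-22.4,0.2,20,16,-25.6,0.2,20],
  jaw=0,
)

```text
clock: 0.77
position: [0.3804, 0.2735, 0.2045]
ee_rot: [-0.0, 0.021, 1.0, -0.0]
contact_force: [0.1, 0.5, 0.4]
width: 0.0851
gripper_force: 0.0
```

Request:
apply_moves(
  steps=[2,-3.2,0,0,4,-6.4,0,0,6,-9.6,0,0,8,-12.8,0,0,10,-16,0,0,12,-19.2,0,0,14,-22.4,0,0,15.4,-25.3,0,0],
)

```text
clock: 1.43
position: [0.5354, 0.0199, 0.2043]
ee_rot: [0.0, 0.022, 1.0, -0.0]
contact_force: [0.8, -0.1, 0.6]
width: 0.0856
gripper_force: 0.0
```

Request:
apply_moves(
  steps=[0,0,0,0,0,0,0,0],
)

```text
clock: 1.6
position: [0.5344, 0.0207, 0.2039]
ee_rot: [-0.001, 0.024, 1.0, 0.0]
contact_force: [0.5, 0.8, 0.2]
width: 0.0854
gripper_force: 0.0
```

Run:
```python
from h import *
s=get_state(); w_,x,y,z=s['ee_rot']; print(s['clock'],s['position'],s['contact_force'],Rn.from_quat([x,y,z,w_]).as_matrix().round(3))
c,im=snap('wrist','w1.png'); print(c['xyz'],proj(c,(.5335,.0217,.137)))
```

```text
1.6 [0.53437899 0.02073066 0.20391327] [0.48578028 0.75953886 0.23549487] [[-0.999  0.047 -0.002]
 [ 0.047  0.999  0.   ]
 [ 0.002  0.    -1.   ]]
[0.45271311 0.02449044 0.3742799 ] [317.50427745 246.68543867]
```

View pics/w1.png

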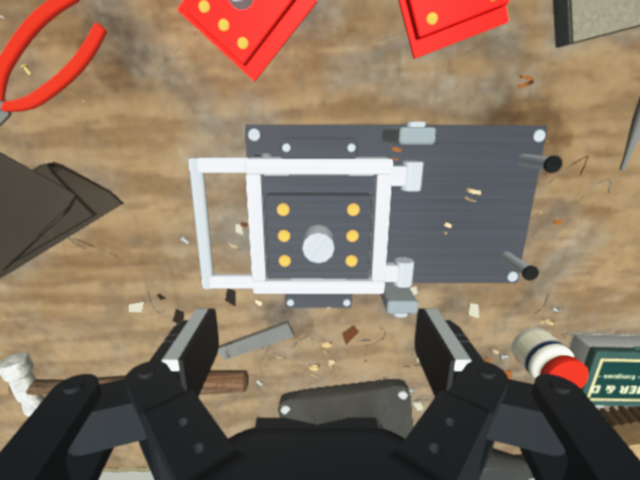

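The knob top is at (319,243), within 2 mm of the prediction. Next I descend and grip it.

Request:
apply_moves(
  steps=[-0.15,0.12,-2.5,0,-0.15,0.12,-5,0,-0.15,0.12,-7,0,-0.15,0.12,-8.4,0,-0.15,0.12,-9,0,-0.15,0.12,-9,0],
)

```text
clock: 2.15
position: [0.5307, 0.0248, 0.1134]
ee_rot: [-0.002, 0.021, 1.0, 0.0]
contact_force: [-0.2, -0.3, -0.0]
width: 0.0853
gripper_force: 0.0
```

Request:
apply_moves(
  steps=[0,0,0,0,0,0,0,0,0,0,0,0,0,0,0,0,0,0,0,0,0,0,0,0,0,0,0,0,0,0,0,0],
  jaw=255,
  newtons=50,
)

```text
clock: 2.82
position: [0.5327, 0.0234, 0.1148]
ee_rot: [0.0, 0.022, 1.0, 0.0]
contact_force: [0.1, -0.5, -0.1]
width: 0.0
gripper_force: 0.0
```

The fingers shut on nothing, so I'll look before moving again.

Run:
```python
from h import *
s=get_state(); print(s['position'],s['width'])
c,im=snap('wrist','w2.png'); print(proj(c,(.5335,.0217,.137)))
c,im2=snap('scene','s2.png')
a=cv2.resize(im2[180:330,230:430],(800,600),interpolation=cv2.INTER_CUBIC)
b=cv2.resize(im,(400,300)); cv2.imwrite('pics/m2.png',np.hstack([cv2.resize(a,(400,300)),b])[:,:,::-1])
```

```text
[0.53265158 0.02335898 0.11479837] 2.7874835471575417e-05
[312.8844662  309.71024263]
```

View pics/m2.png

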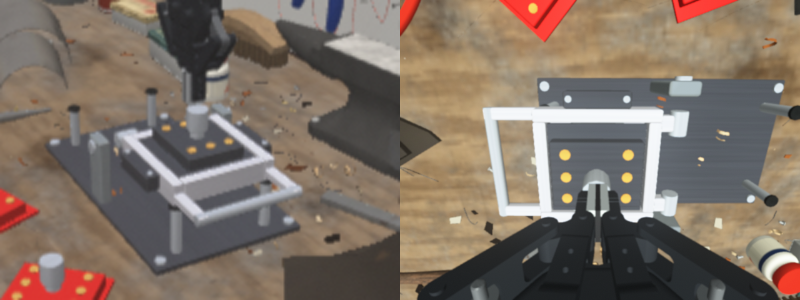

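Run:
```python
from h import *
s=get_state(); P=s['position']; print(P,s['qpos'])
im=cv2.imread('pics/w2.png'); c=calibration('wrist'); cs=calibration('scene'); im2=cv2.imread('pics/s2.png')
sc=cv2.resize(im2[180:280,280:380],(600,600),interpolation=cv2.INTER_CUBIC)[:, :400]
wc=cv2.resize(im[230:380,250:350],(400,600),interpolation=cv2.INTER_CUBIC)
pts={'tcp':(P,(0,0,255)),'tcp+19':(P+[0,0,.019],(0,255,255)),'knobtop':(np.array([.533,.022,.137]),(0,255,0)),'knobbot':(np.array([.533,.022,.113]),(255,0,0))}
for k,(q,col) in pts.items():
    u=proj(c,q); v=proj(cs,q); print(k,u,v)
    cv2.circle(wc,tuple(int(t) for t in (u-[250,230])*4),3,col,-1); cv2.circle(sc,tuple(int(t) for t in (v-[280,180])*6),3,col,-1)
cv2.imwrite('pics/m3.png',np.hstack([sc,wc]))
```

```text
[0.53261408 0.02338132 0.11472047] [-8.67649193e-02  2.79178324e-01  1.73243119e+00  1.33964374e-04
  1.13001671e+00 -1.61374076e+00]
tcp [316.24985435 287.92729378] [326.24339023 242.98383182]
tcp+19 [316.24437861 304.82462706] [326.29293435 234.87060631]
knobtop [313.42116146 308.92841349] [326.80998476 233.66068226]
knobbot [313.76712918 287.29215246] [326.74165812 243.92357937]
```

View pics/m3.png

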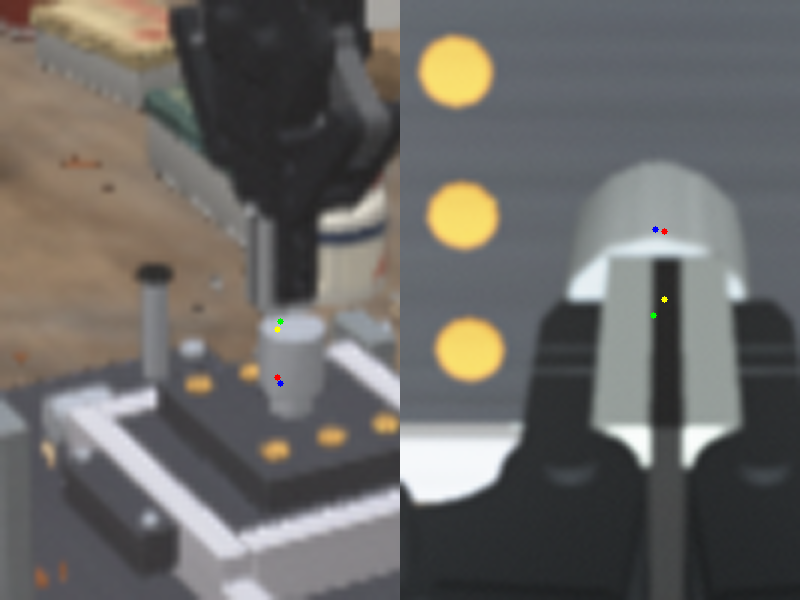

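Run:
```python
from h import *
c=calibration('wrist'); cs=calibration('scene'); print(c['fx'],c['xyz'],c['rotation'].round(3))
def tri(a,b):
    (c1,p1),(c2,p2)=a,b; d1=ray(c1,*p1);d2=ray(c2,*p2);d1/=np.linalg.norm(d1);d2/=np.linalg.norm(d2)
    o1=np.array(c1['xyz']);o2=np.array(c2['xyz'])
    t=np.linalg.lstsq(np.stack([d1,-d2],1),o2-o1,rcond=None)[0]; x=o1+t[0]*d1;y=o2+t[1]*d2; return (x+y)/2,np.linalg.norm(x-y)
print('tip',tri((c,(317,294.5)),(cs,(326.7,230.7))))
ct=calibration('top')
# knob top centre top/scene/wrist1(not current)
print('knob top/scene',tri((ct,(337,242.1)),(cs,(328.9,234.2))))
```

```text
344.58553940227006 [0.45068182 0.02692417 0.28496081] [[ 0.043 -0.949 -0.313]
 [ 0.999  0.041  0.014]
 [-0.    -0.314  0.95 ]]
tip (array([0.52801762, 0.02268433, 0.14217636]), np.float64(0.00985181781800644))
knob top/scene (array([0.53544057, 0.02092293, 0.13529156]), np.float64(0.0034859448719255655))
```

The shut fingertips end just above the knob's top, at about z 0.14 in the camera views, though the reported TCP is 0.115. I'll settle the height with a light touch using the shut fingers.

Request:
apply_moves(
  steps=[0,0,-0.2,0,0,0,-0.2,0],
)

```text
clock: 3.08
position: [0.5323, 0.0234, 0.1124]
ee_rot: [-0.0, 0.022, 1.0, 0.0]
contact_force: [-1.1, 0.5, -0.4]
width: -0.0002
gripper_force: 0.0
```

Request:
apply_moves(
  steps=[0,0,-0.2,0,0,0,-0.2,0],
)

```text
clock: 3.25
position: [0.5323, 0.0235, 0.1103]
ee_rot: [-0.0, 0.022, 1.0, 0.0]
contact_force: [0.3, -0.2, -0.1]
width: -0.0001
gripper_force: 0.0
```

Request:
apply_moves(
  steps=[0,0,-0.2,0,0,0,-0.2,0],
)

```text
clock: 3.42
position: [0.5324, 0.0235, 0.1083]
ee_rot: [-0.0, 0.022, 1.0, 0.0]
contact_force: [-0.4, 0.7, -0.2]
width: 0.0001
gripper_force: 0.0
```

Request:
apply_moves(
  steps=[0,0,-0.15,0,0,0,-0.15,0],
)

```text
clock: 3.58
position: [0.5328, 0.0234, 0.1074]
ee_rot: [0.0, 0.022, 1.0, 0.0]
contact_force: [-0.6, -0.7, -0.4]
width: 0.0003
gripper_force: 0.4
```

Request:
apply_moves(
  steps=[0,0,-0.15,0,0,0,-0.15,0],
)

```text
clock: 3.75
position: [0.533, 0.0234, 0.1063]
ee_rot: [0.001, 0.022, 1.0, 0.0]
contact_force: [0.0, 0.4, 3.6]
width: 0.0003
gripper_force: 1.9
```

Run:
```python
from h import *
s=get_state(); P=s['position']; print(P,s['contact_force'])
c,im=snap('wrist','w3.png'); cs,im2=snap('scene','s3.png')
sc=cv2.resize(im2[180:280,280:380],(600,600),interpolation=cv2.INTER_CUBIC)[:, :400]
wc=cv2.resize(im[230:380,250:350],(400,600),interpolation=cv2.INTER_CUBIC)
cv2.imwrite('pics/m4.png',np.hstack([sc,wc])[:,:,::-1])
```

```text
[0.53303418 0.02342467 0.10628276] [0.02892547 0.40321736 3.61655783]
```

View pics/m4.png

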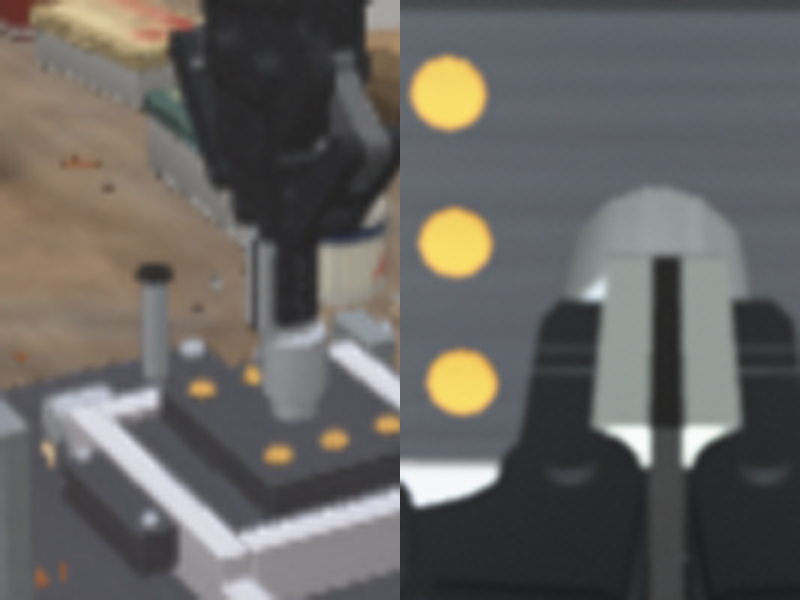

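Contact came at a reported z of about 0.107, so the real tips sit about 29 mm behind the reported TCP. I'll use this touch as the reference: open, go down to a reported z of 0.085, and grip.

Request:
apply_moves(
  steps=[0,-0.1,0.8,0,0,-0.1,0.8,0,0,-0.1,0.8,0,0,-0.1,0.8,0,0,-0.1,0.8,0,0,-0.1,0.8,0,0,-0.1,0.8,0,0,-0.1,0.8,0],
  jaw=0,
)

```text
clock: 4.52
position: [0.5325, 0.0224, 0.1135]
ee_rot: [-0.0, 0.022, 1.0, 0.0]
contact_force: [-0.3, 0.1, 0.3]
width: 0.0854
gripper_force: 0.0
```

Request:
apply_moves(
  steps=[0,0,-1,0,0,0,-2,0,0,0,-2.6,0,0,0,-2.8,0,0,0,-2.8,0],
)

```text
clock: 4.93
position: [0.5317, 0.0225, 0.0844]
ee_rot: [-0.001, 0.022, 1.0, 0.0]
contact_force: [-0.5, 0.6, 0.6]
width: 0.0856
gripper_force: 0.0
```

Request:
apply_moves(
  steps=[0,0,0,0,0,0,0,0,0,0,0,0,0,0,0,0,0,0,0,0,0,0,0,0,0,0,0,0,0,0,0,0],
  jaw=255,
  newtons=40,
)

```text
clock: 5.6
position: [0.5329, 0.0224, 0.086]
ee_rot: [0.0, 0.022, 1.0, 0.0]
contact_force: [-0.1, -0.7, 1.8]
width: 0.0223
gripper_force: 39.2
```

Gripped the knob. Now I press it down in small steps.

Request:
apply_moves(
  steps=[0,0,-0.2,0,0,0,-0.4,0,0,0,-0.4,0],
)

```text
clock: 5.85
position: [0.5337, 0.0223, 0.0829]
ee_rot: [0.001, 0.022, 1.0, -0.0]
contact_force: [0.5, -0.2, 5.8]
width: 0.0224
gripper_force: 40.0
```

Request:
apply_moves(
  steps=[0,0,-0.2,0,0,0,-0.4,0,0,0,-0.4,0],
)

```text
clock: 6.1
position: [0.5324, 0.0225, 0.0778]
ee_rot: [-0.0, 0.022, 1.0, 0.0]
contact_force: [0.8, -0.4, -0.7]
width: 0.0224
gripper_force: 39.4
```

Request:
apply_moves(
  steps=[0,0,-0.2,0,0,0,-0.4,0,0,0,-0.4,0],
)

```text
clock: 6.35
position: [0.5317, 0.0225, 0.0726]
ee_rot: [-0.001, 0.022, 1.0, 0.0]
contact_force: [-0.6, -1.0, -3.0]
width: 0.0224
gripper_force: 39.9
```

Request:
apply_moves(
  steps=[0,0,-0.2,0,0,0,-0.3,0,0,0,-0.3,0],
)

```text
clock: 6.6
position: [0.5321, 0.0225, 0.0723]
ee_rot: [-0.0, 0.022, 1.0, 0.0]
contact_force: [-4.4, 0.3, 11.0]
width: 0.0226
gripper_force: 41.4
```

Request:
apply_moves(
  steps=[0,0,-0.1,0,0,0,-0.2,0,0,0,-0.2,0],
)

```text
clock: 6.85
position: [0.5322, 0.0225, 0.0722]
ee_rot: [0.0, 0.022, 1.0, -0.0]
contact_force: [-7.4, -0.1, 23.4]
width: 0.0221
gripper_force: 42.5
```

Request:
apply_moves(
  steps=[0,0,0.2,0,0,0,0.4,0,0,0,0.4,0],
)

```text
clock: 7.1
position: [0.533, 0.0224, 0.0728]
ee_rot: [0.0, 0.022, 1.0, 0.0]
contact_force: [1.5, 0.1, -0.9]
width: 0.0223
gripper_force: 39.8
```

Run:
```python
from h import *
s=get_state(); print(s['position'],s['contact_force'],s['moment'])
c,im=snap('wrist','w4.png'); cs,im2=snap('scene','s4.png')
sc=cv2.resize(im2[190:290,280:380],(600,600),interpolation=cv2.INTER_CUBIC)[:, :400]
wc=cv2.resize(im[150:450,220:420],(400,600),interpolation=cv2.INTER_CUBIC)
cv2.imwrite('pics/m5.png',np.hstack([sc,wc])[:,:,::-1])
```

```text
[0.53299688 0.02243865 0.07275155] [ 1.48401126  0.14285563 -0.85641007] [ 0.03437077 -0.03897988 -0.01458039]
```

View pics/m5.png

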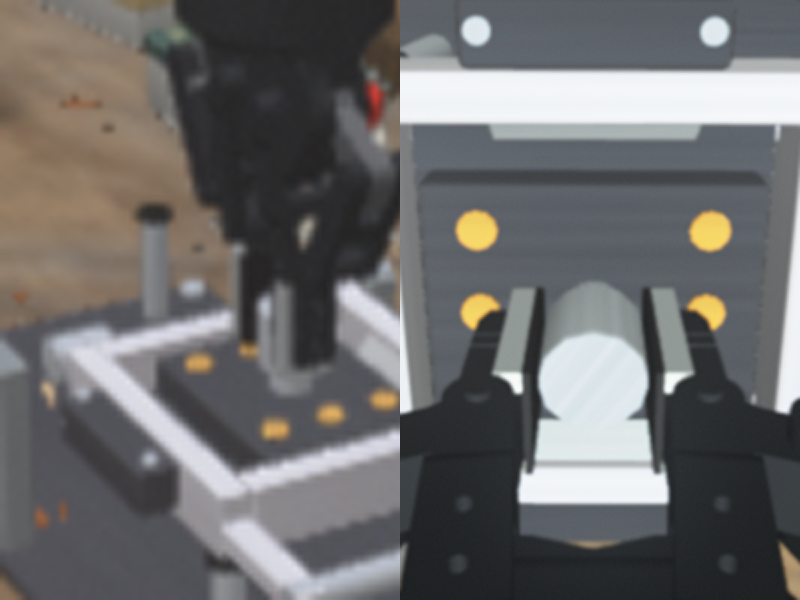

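The carrier sits low in the pocket and the near catch's nose is visible over the flange at (595,131). Now the tug, in small steps.

Request:
apply_moves(
  steps=[0,0,0.1,0,0,0,0.1,0,0,0,0.1,0],
)

```text
clock: 7.45
position: [0.5322, 0.0224, 0.0731]
ee_rot: [-0.001, 0.022, 1.0, 0.0]
contact_force: [-0.7, 0.2, -2.6]
width: 0.0225
gripper_force: 39.7
```

Request:
apply_moves(
  steps=[0,0,0.1,0,0,0,0.1,0,0,0,0.1,0],
)

```text
clock: 7.7
position: [0.5322, 0.0225, 0.0743]
ee_rot: [-0.001, 0.022, 1.0, 0.0]
contact_force: [-0.2, 0.1, -4.2]
width: 0.0222
gripper_force: 39.6
```

Request:
apply_moves(
  steps=[0,0,0.05,0,0,0,0.05,0,0,0,0.05,0],
)

```text
clock: 7.95
position: [0.5322, 0.0225, 0.0745]
ee_rot: [-0.001, 0.022, 1.0, 0.0]
contact_force: [2.1, -0.6, -11.3]
width: 0.0228
gripper_force: 39.7
```

Request:
apply_moves(
  steps=[0,0,0.07,0,0,0,0.07,0,0,0,0.07,0],
)

```text
clock: 8.2
position: [0.5322, 0.0225, 0.0746]
ee_rot: [-0.001, 0.022, 1.0, 0.0]
contact_force: [3.8, -1.2, -20.5]
width: 0.0223
gripper_force: 40.0
```

Request:
apply_moves(
  steps=[0,0,-0.065,0,0,0,-0.065,0,0,0,-0.065,0,0,0,-0.065,0,0,0,-0.065,0,0,0,-0.065,0],
)

```text
clock: 8.7
position: [0.5322, 0.0225, 0.0749]
ee_rot: [-0.0, 0.022, 1.0, 0.0]
contact_force: [2.9, 0.3, -21.4]
width: 0.0224
gripper_force: 40.1
```

Request:
apply_moves(
  steps=[0,0,-0.1,0,0,0,-0.1,0,0,0,-0.1,0],
)

```text
clock: 8.95
position: [0.5323, 0.0225, 0.0748]
ee_rot: [-0.0, 0.022, 1.0, 0.0]
contact_force: [0.4, -0.0, -13.4]
width: 0.0224
gripper_force: 40.7
```

Request:
apply_moves(
  steps=[0,0,-0.02,0,0,0,-0.02,0,0,0,-0.02,0],
)

```text
clock: 9.2
position: [0.5323, 0.0225, 0.0747]
ee_rot: [-0.0, 0.022, 1.0, 0.0]
contact_force: [-1.9, 0.3, -7.5]
width: 0.0222
gripper_force: 41.1
```

Request:
apply_moves(
  steps=[0,0,-0.1,0,0,0,-0.2,0,0,0,-0.2,0,0,0,-0.2,0],
)

```text
clock: 9.53
position: [0.5341, 0.0222, 0.0731]
ee_rot: [0.002, 0.022, 1.0, -0.0]
contact_force: [0.2, 0.7, -2.9]
width: 0.0225
gripper_force: 41.9
```

The catches held. The first pull overshot, so I'll repeat it once more cleanly.

Request:
apply_moves(
  steps=[0,0,0.1,0,0,0,0.17,0,0,0,0.17,0],
)

```text
clock: 9.78
position: [0.533, 0.0224, 0.074]
ee_rot: [0.0, 0.022, 1.0, 0.0]
contact_force: [0.1, -0.3, -3.9]
width: 0.0223
gripper_force: 41.7
```

Request:
apply_moves(
  steps=[0,0,0.02,0,0,0,0.02,0],
)

```text
clock: 9.95
position: [0.5326, 0.0224, 0.0739]
ee_rot: [-0.0, 0.022, 1.0, 0.0]
contact_force: [0.1, -0.3, -4.2]
width: 0.0223
gripper_force: 41.8
```

Request:
apply_moves(
  steps=[0,0,0.06,0,0,0,0.06,0],
)

```text
clock: 10.12
position: [0.5325, 0.0225, 0.0744]
ee_rot: [-0.0, 0.022, 1.0, 0.0]
contact_force: [0.4, 0.0, -5.6]
width: 0.0226
gripper_force: 41.6
```

Request:
apply_moves(
  steps=[0,0,0.02,0,0,0,0.02,0],
)

```text
clock: 10.28
position: [0.5324, 0.0225, 0.0744]
ee_rot: [-0.0, 0.022, 1.0, 0.0]
contact_force: [1.3, 1.0, -6.9]
width: 0.0223
gripper_force: 41.4
```

Request:
apply_moves(
  steps=[0,0,0.03,0,0,0,0.03,0],
)

```text
clock: 10.45
position: [0.5324, 0.0224, 0.0745]
ee_rot: [-0.0, 0.022, 1.0, 0.0]
contact_force: [2.6, -1.4, -10.1]
width: 0.0222
gripper_force: 41.1
```

Request:
apply_moves(
  steps=[0,0,0,0,0,0,0,0],
)

```text
clock: 10.62
position: [0.5324, 0.0225, 0.0745]
ee_rot: [-0.0, 0.022, 1.0, 0.0]
contact_force: [2.7, -0.7, -12.8]
width: 0.0223
gripper_force: 41.0
```

The pull held at about 12 N, so both catches hold. Now I let go and move over to the bar.

Request:
apply_moves(
  steps=[0,0,-0.15,0,0,0,-0.25,0,0,0,-0.25,0],
)

```text
clock: 10.87
position: [0.5329, 0.0224, 0.0732]
ee_rot: [0.0, 0.022, 1.0, -0.0]
contact_force: [-0.4, -0.7, -3.6]
width: 0.0223
gripper_force: 41.8
```

Request:
apply_moves(
  steps=[0,0,0,0,0,0,0,0,0,0,0,0,0,0,0,0,0,0,0,0,0,0,0,0],
  jaw=0,
)

```text
clock: 11.37
position: [0.5328, 0.0224, 0.0728]
ee_rot: [0.0, 0.022, 1.0, 0.0]
contact_force: [0.2, -1.0, 0.3]
width: 0.0854
gripper_force: 0.0
```

Request:
apply_moves(
  steps=[0,0,2,0,0,0,4,0,0,0,6.2,0,-0.1,-2.5,6.2,0,-0.2,-5,6.2,0,-0.3,-7.5,6.2,0,-0.4,-9.5,6.2,0,-0.4,-10.6,6.2,0],
)

```text
clock: 12.03
position: [0.5285, -0.0856, 0.1347]
ee_rot: [0.0, 0.023, 1.0, -0.0]
contact_force: [0.1, -0.0, 0.1]
width: 0.0851
gripper_force: 0.0
```

Request:
apply_moves(
  steps=[0,0,0,0,0,0,0,0,0,0,0,0,0,0,0,0],
  jaw=150,
)

```text
clock: 12.37
position: [0.5286, -0.0824, 0.1345]
ee_rot: [-0.0, 0.021, 1.0, 0.0]
contact_force: [-0.5, -0.4, 0.3]
width: 0.0388
gripper_force: 0.0
```

Run:
```python
from h import *
s=get_state(); print(s['position'],s['contact_force'],s['width'])
c,im=snap('wrist','w5.png'); print(proj(c,(.5287,-.0833,.081)))
cs,im2=snap('scene','s5.png')
cv2.imwrite('pics/m6.png',np.hstack([cv2.resize(im2[150:350,230:430],(400,400),interpolation=cv2.INTER_CUBIC),cv2.resize(im[:,80:560],(400,400),interpolation=cv2.INTER_AREA)])[:,:,::-1])
```

```text
[ 0.52855282 -0.08236075  0.13451456] [-0.49455186 -0.42316812  0.32660183] 0.0387824508741933
[314.88999423 254.35391303]
```

View pics/m6.png

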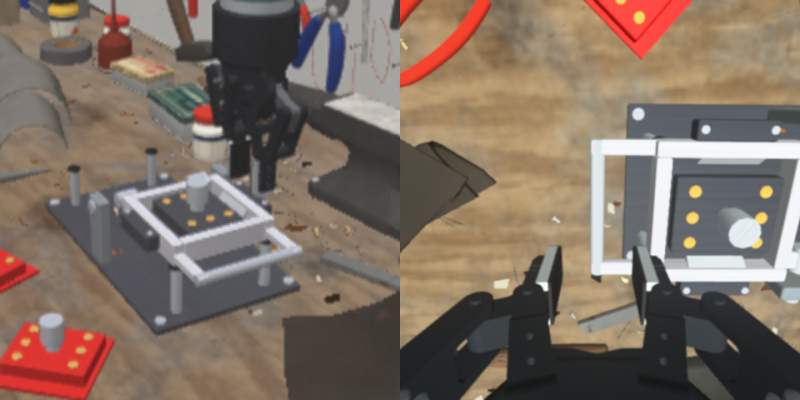

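Both catch noses show over the flange at (730,160) and (715,262), and the bar at column 598 lies between the fingers. I descend and grip the bar.

Request:
apply_moves(
  steps=[0,0,-2.5,0,0,0,-4,0,0,0,-5.5,0,0,0,-7,0,0,0,-8,0,0,0,-8,0],
)

```text
clock: 12.97
position: [0.5269, -0.0825, 0.0526]
ee_rot: [-0.002, 0.021, 1.0, 0.001]
contact_force: [-0.7, -0.7, 1.0]
width: 0.0353
gripper_force: 0.0
```

Request:
apply_moves(
  steps=[0,0,-0.8,0,0,0,-1.5,0,0,0,-2.1,0,0,0,-2.2,0,0,0,-2.2,0],
)

```text
clock: 13.38
position: [0.5284, -0.0835, 0.0323]
ee_rot: [-0.0, 0.022, 1.0, 0.0]
contact_force: [-0.4, -0.3, -0.8]
width: 0.0351
gripper_force: 0.0
```

Request:
apply_moves(
  steps=[0,0,0,0,0,0,0,0,0,0,0,0,0,0,0,0,0,0,0,0],
  jaw=255,
  newtons=50,
)

```text
clock: 13.8
position: [0.529, -0.0823, 0.0331]
ee_rot: [0.001, 0.022, 1.0, 0.001]
contact_force: [-0.2, 4.9, 1.3]
width: 0.01
gripper_force: 48.8
```

Run:
```python
import numpy as np
def P(t): t=np.radians(t); d=18.5*(1-np.cos(t)); return np.array([.0443*d,.999*d,18.5*np.sin(t)])
for a,b in((0,28),(28,68),(68,108),(108,144),(144,168),(168,180)):
    print(a,b,[float(x) for k in range(1,9) for x in [*(P(a+(b-a)*k/8)-P(a)).round(2),0]])
```

```text
0 28 [0.0, 0.03, 1.13, 0.0, 0.01, 0.14, 2.25, 0.0, 0.01, 0.31, 3.37, 0.0, 0.02, 0.55, 4.48, 0.0, 0.04, 0.86, 5.56, 0.0, 0.05, 1.23, 6.63, 0.0, 0.07, 1.66, 7.67, 0.0, 0.1, 2.16, 8.69, 0.0]
28 68 [0.04, 0.82, 1.39, 0.0, 0.08, 1.75, 2.7, 0.0, 0.12, 2.8, 3.93, 0.0, 0.18, 3.95, 5.06, 0.0, 0.23, 5.2, 6.09, 0.0, 0.29, 6.52, 7.0, 0.0, 0.35, 7.93, 7.8, 0.0, 0.42, 9.39, 8.47, 0.0]
68 108 [0.07, 1.52, 0.54, 0.0, 0.14, 3.08, 0.94, 0.0, 0.21, 4.67, 1.21, 0.0, 0.28, 6.28, 1.34, 0.0, 0.35, 7.89, 1.32, 0.0, 0.42, 9.5, 1.17, 0.0, 0.49, 11.08, 0.87, 0.0, 0.56, 12.63, 0.44, 0.0]
108 144 [0.06, 1.36, -0.5, 0.0, 0.12, 2.68, -1.11, 0.0, 0.17, 3.95, -1.82, 0.0, 0.23, 5.15, -2.63, 0.0, 0.28, 6.29, -3.53, 0.0, 0.33, 7.36, -4.51, 0.0, 0.37, 8.34, -5.58, 0.0, 0.41, 9.24, -6.72, 0.0]
144 168 [0.02, 0.55, -0.8, 0.0, 0.05, 1.05, -1.62, 0.0, 0.07, 1.52, -2.48, 0.0, 0.09, 1.93, -3.35, 0.0, 0.1, 2.3, -4.24, 0.0, 0.12, 2.63, -5.16, 0.0, 0.13, 2.9, -6.09, 0.0, 0.14, 3.13, -7.03, 0.0]
168 180 [0.0, 0.09, -0.48, 0.0, 0.01, 0.18, -0.95, 0.0, 0.01, 0.25, -1.43, 0.0, 0.01, 0.3, -1.91, 0.0, 0.02, 0.35, -2.39, 0.0, 0.02, 0.38, -2.88, 0.0, 0.02, 0.4, -3.36, 0.0, 0.02, 0.4, -3.85, 0.0]
```

Request:
apply_moves(
  steps=[0,0.03,1.1,0,0.01,0.14,2.25,0,0.01,0.31,3.4,0,0.02,0.55,4.5,0,0.04,0.86,5.6,0,0.05,1.23,6.6,0,0.07,1.66,7.7,0,0.1,2.16,8.7,0],
)

```text
clock: 14.47
position: [0.5299, -0.0624, 0.1193]
ee_rot: [0.0, 0.022, 1.0, -0.001]
contact_force: [4.5, -1.1, -10.4]
width: 0.01
gripper_force: 48.5
```

Request:
apply_moves(
  steps=[0.04,0.82,1.4,0,0.08,1.75,2.7,0,0.12,2.8,3.9,0,0.18,3.95,5.05,0,0.23,5.2,6.1,0,0.29,6.5,7,0,0.35,7.9,7.8,0,0.42,9.4,8.45,0],
)

```text
clock: 15.13
position: [0.5343, 0.0258, 0.2077]
ee_rot: [0.002, 0.022, 1.0, -0.007]
contact_force: [-2.1, -12.0, 8.3]
width: 0.0098
gripper_force: 49.0
```

Request:
apply_moves(
  steps=[0.07,1.5,0.55,0,0.14,3.1,0.95,0,0.21,4.7,1.2,0,0.28,6.3,1.35,0,0.35,7.9,1.3,0,0.42,9.5,1.15,0,0.49,11.1,0.85,0,0.56,12.6,0.45,0],
)

```text
clock: 15.8
position: [0.5407, 0.1576, 0.2128]
ee_rot: [0.003, 0.022, 1.0, -0.001]
contact_force: [0.4, -1.1, 7.2]
width: 0.0096
gripper_force: 56.1
```

Request:
apply_moves(
  steps=[0.06,1.35,-0.5,0,0.12,2.7,-1.1,0,0.17,3.95,-1.8,0,0.23,5.15,-2.65,0,0.28,6.3,-3.55,0,0.33,7.35,-4.5,0,0.37,8.35,-5.6,0,0.41,9.25,-6.7,0],
)

```text
clock: 16.47
position: [0.5449, 0.2519, 0.1414]
ee_rot: [0.002, 0.022, 1.0, 0.001]
contact_force: [4.7, 1.2, 3.0]
width: 0.0096
gripper_force: 60.9
```

Request:
apply_moves(
  steps=[0.02,0.55,-0.8,0,0.05,1.05,-1.6,0,0.07,1.5,-2.5,0,0.09,1.95,-3.35,0,0.1,2.3,-4.25,0,0.12,2.65,-5.15,0,0.13,2.9,-6.1,0,0.14,3.15,-7,0],
)

```text
clock: 17.13
position: [0.5464, 0.2828, 0.0704]
ee_rot: [0.001, 0.022, 1.0, 0.0]
contact_force: [5.7, 1.6, 1.9]
width: 0.0097
gripper_force: 64.1
```

Request:
apply_moves(
  steps=[0,0.09,-0.45,0,0.01,0.18,-0.9,0,0.01,0.24,-1.35,0,0.01,0.29,-1.8,0,0.02,0.33,-2.2,0,0.02,0.36,-2.6,0,0.02,0.38,-2.9,0,0.02,0.39,-3.2,0],
)

```text
clock: 17.8
position: [0.5465, 0.2871, 0.0385]
ee_rot: [0.001, 0.022, 1.0, 0.001]
contact_force: [5.2, 2.9, -0.4]
width: 0.0098
gripper_force: 65.9
```

Request:
apply_moves(
  steps=[0,0,-0.15,0,0,0,-0.3,0,0,0,-0.4,0,0,0,-0.5,0,0,0,-0.55,0,0,0,-0.55,0],
)

```text
clock: 18.3
position: [0.5466, 0.2873, 0.0331]
ee_rot: [0.001, 0.022, 1.0, 0.001]
contact_force: [4.7, 4.3, -1.2]
width: 0.0095
gripper_force: 65.9
```

Request:
apply_moves(
  steps=[0,0,-0.1,0,0,0,-0.2,0,0,0,-0.2,0],
)

```text
clock: 18.55
position: [0.5466, 0.2873, 0.0312]
ee_rot: [0.001, 0.022, 1.0, 0.001]
contact_force: [4.5, 3.6, -0.8]
width: 0.0095
gripper_force: 65.9
```

Request:
apply_moves(
  steps=[0,0,-0.1,0,0,0,-0.2,0,0,0,-0.2,0],
)

```text
clock: 18.8
position: [0.5466, 0.2872, 0.0292]
ee_rot: [0.001, 0.022, 1.0, 0.001]
contact_force: [4.8, 4.6, -1.0]
width: 0.0097
gripper_force: 65.9
```

Request:
apply_moves(
  steps=[0,0,-0.1,0,0,0,-0.2,0,0,0,-0.2,0],
)

```text
clock: 19.05
position: [0.5466, 0.2873, 0.0291]
ee_rot: [0.002, 0.022, 1.0, 0.001]
contact_force: [1.9, 2.6, 9.7]
width: 0.0101
gripper_force: 67.1
```

Request:
apply_moves(
  steps=[0,0,-0.1,0,0,0,-0.2,0,0,0,-0.2,0],
)

```text
clock: 19.3
position: [0.5467, 0.2873, 0.029]
ee_rot: [0.002, 0.022, 1.0, 0.001]
contact_force: [0.5, 1.7, 18.7]
width: 0.0099
gripper_force: 68.1
```

It is on a hard stop. I ease off and look before letting go.

Request:
apply_moves(
  steps=[0,0,0.2,0,0,0,0.3,0,0,0,0.3,0],
)

```text
clock: 19.55
position: [0.5466, 0.2872, 0.0291]
ee_rot: [0.001, 0.022, 1.0, 0.001]
contact_force: [4.2, 3.6, 3.8]
width: 0.0098
gripper_force: 66.2
```

Run:
```python
from h import *
s=get_state(); print(s['position'],s['contact_force'])
cs,im2=snap('scene','s6.png')
cv2.imwrite('pics/m7.png',cv2.resize(im2[150:330,200:440],(800,600),interpolation=cv2.INTER_CUBIC)[:,:,::-1])
```

```text
[0.54659163 0.28724094 0.02910141] [4.23796617 3.64003861 3.8082234 ]
```

View pics/m7.png

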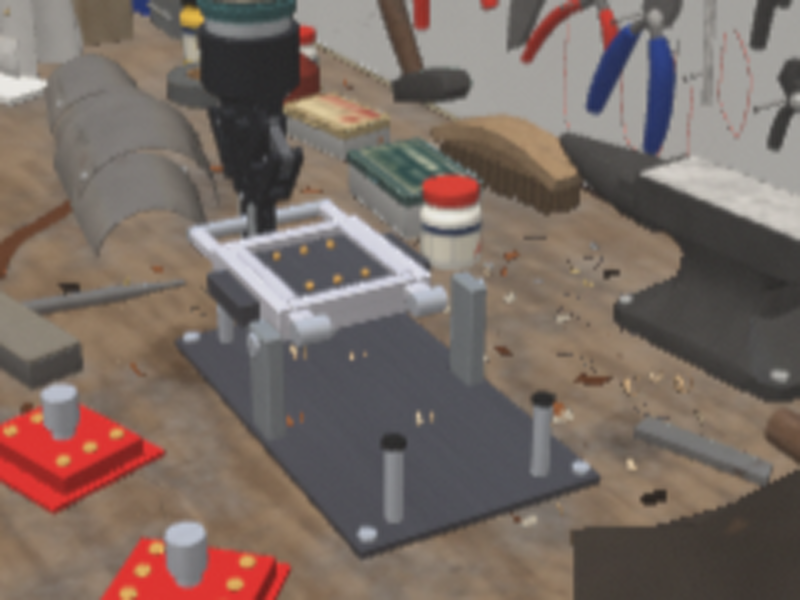

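The frame lies level and upside down on the far rests, with the carrier's underside visible in it at (310,265). I let go and lift clear.

Request:
apply_moves(
  steps=[0,0,0,0,0,0,0,0,0,0,0,0,0,0,0,0,0,0,0,0,0,0,0,0],
  jaw=155,
)

```text
clock: 20.1
position: [0.5446, 0.2857, 0.0286]
ee_rot: [-0.001, 0.022, 1.0, -0.0]
contact_force: [0.2, -0.7, 0.0]
width: 0.0334
gripper_force: 0.0
```

Request:
apply_moves(
  steps=[0,0,1,0,0,0,2.5,0,0,0,4.5,0,0,0,7,0,0,0,9.5,0,0,0,12,0,0,0,14,0,0,0,14,0],
)

```text
clock: 20.77
position: [0.5479, 0.2871, 0.175]
ee_rot: [0.005, 0.022, 1.0, 0.002]
contact_force: [1.1, -0.3, 0.2]
width: 0.0339
gripper_force: 0.0
```

Run:
```python
from h import *
s=get_state(); print(s['clock'],s['position'],s['contact_force'],s['width'])
cs,im2=snap('scene','s7.png')
cv2.imwrite('pics/m8.png',cv2.resize(im2[130:310,200:440],(800,600),interpolation=cv2.INTER_CUBIC)[:,:,::-1])
```

```text
20.7667 [0.54794392 0.28705466 0.17499076] [ 1.10096237 -0.25885819  0.16270298] 0.033894062483184564
```

View pics/m8.png

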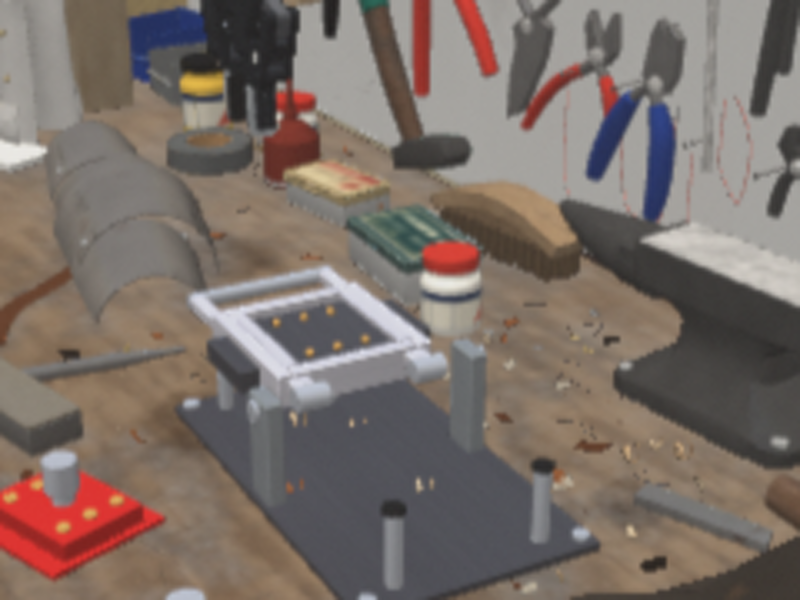

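The hand is clear, and the frame rests level and turned over with the carrier held in it at (310,335).

```bash
python3 -c "
from rig import *
print(sign_off())"
```

```text
the job is handed in; nothing more can be done
None
```

The job is handed in at about 21 s: the carrier was snapped in and tugged (first pull overshot to about 21 N, past the 16 N said to lift the frame, though no lift showed; a second peaked near 13 N and both catches held), and the frame was set down gently upside down with the carrier caught, then let go.

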